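# Clamp the straightedge on the probe-station sample fixture and hold the lever

### The arm

A 6-joint arm with a two-finger parallel gripper is mounted at the origin on the work surface. World frame = base frame: x ahead of the robot, y to its left, z up, the work surface at z = 0. Lengths are in mm, angles in rad, forces in N, time in s.
With the tool pointing down it reaches from about 250 to 800 mm from the base axis. Payload 3.9 kg.
Tool frame: the origin (TCP) lies at the very end of the fingers, on their centre line; the grasp point (between the pads) lies 19 mm behind it; z points along the fingers, x is the direction in which the jaws open and shut, and the axes are right-handed (so a half turn about z gives the same grasp; the last joint's range is limited). The gripper opens to 85 mm and grips with 20 to 120 N. Pads are 22 mm wide; open, the fingers measure 114 mm over their backs; the gripper's body (76 mm by 85 mm) begins 54 mm behind the grasp point. The pads swing forward as they close: fully open they stand 13 mm farther back than shut.
Start: joints at [-1.287, 0.26, -0.138, 1.173, 0, 1.571], TCP at [146.999, -503.991, 231.304] pointing down, gripper open.
Joint ranges: [-2.78, 2.78], [-0.83, 1.72], [-1.28, 1.37], [-1.9, 2.12], [-1.57, 1.48], [-3.14, 3.14]. Speed limits (rad/s): [2.57, 2.57, 3.14, 3.14, 3.14, 3.14].

### API

Orientations are given as [roll, pitch, yaw] about the fixed x, y, z axes, in that order (R = Rz(yaw) Ry(pitch) Rx(roll)).
In Python, from cell import env gives the robot as it stands. The module is installed in compiled form; this text tells all that it offers.
- The arm moves only by the tool carry_out, never from a script. Its argument "increments" is a list of rows, each an object of numbers: "rx", "ry", "rz": the turn, a rotation vector about the tool's x, y, z in degrees; "x", "y", "z": the shift along the tool's x, y, z in m; "claw": the opening in per cent of the stroke, from 0 (shut) to 100 (fully open). In form: [{"rx": .., "ry": .., "rz": .., "x": .., "y": .., "z": .., "claw": ..}, ...]. A call has 1 to 10 rows; each row is the pose to reach, as a shift and turn from the pose measured when the call began, along the tool's axes at that moment; what a row does not reach only later rows make up. A row lasts 1/12 s, in which the tool goes at most 41.7 mm and 7.16 degrees, less where a joint would pass 70% of its speed; a pose out of reach is approached as far as the arm can. A call with a gripper value outside its range is refused whole. The fingers move at their own pace and stop on an object; "force" is the grip in N (left out, the last holds). Time passes only in rows, so rows that repeat a pose let the fingers close. It gives the time, the measured TCP pose, the force and the opening at its end, in the units of the state.
- env.sense(): the state, without advancing time (a new reading comes with each control period).
- env.camera(name): name is "scene" or "top" or "wrist"; returns the picture (420x560x3 uint8, red, green, blue); there is no depth.
- env.camera_info(name): a dict with "fx", "fy", "cx", "cy" (pixels), "D" ([k1, k2, p1, p2, k3] as OpenCV has them; the pictures are not rectified), "R" (3x3) and "t" (3): a world point X has camera coordinates R X + t. Camera axes: x right, y down, z forward; pixel columns grow to the right and rows downward; lengths in mm; the calibration is good to about 2 mm. A picture is of the moment at which its call begins: read the wrist's pose just before it. camera_info takes no time and is no camera call; for the wrist camera it gives the pose at the moment of the call.
- env.finish_job(): hands the job in, once; it reports no verdict.
The state is a dict: "time_s": time; "joints": joint angles; "qvel": joint speeds; "joint_torque": joint torques, N m; "tcp_pos": TCP position; "tool_rot": TCP orientation; "ft_force": force on the tool from outside, world axes, zero at the start; "wrist_torque": the same for the moment, N m; "width": finger opening in mm.
Only numpy, scipy, OpenCV 4.12 (cv2) and the standard library are available. Lean on these libraries where they do the work, as an engineer would, in place of code of your own. Each camera call takes 0.05 s, during which the arm holds its last target. There are 200 camera calls.

### The job

Lay the blue straightedge flat on the fixture's dark bed, flush against the front edge of the aluminium sample chuck, centred along that edge with its left end reaching under the raised rubber clamp foot, and let go of it. Then flip the red safety catch fully over, away from the lever, and only after that pull the lever by its yellow handle towards the front as far as it goes so that the foot clamps the straightedge, and finish while still holding it there: the lever springs back if released. Leave everything else on the bench where it is.

Things in the scene. Friction and masses are not known exactly. Their poses are not given: they have to be found in the camera images.
- fixture: Fixed fixture; place and yaw vary. Origin on the table, x to its back (away from the robot at yaw 0), y to its left, z up. 'fixture (x, y, z)' below means this frame, mm. Dark steel bed: x -130 to 110, y -160 to 160, top z 15. Grey lever cheeks: x 35 to 79, y 31 to 69, to z 105. Grey catch post: x 59 to 79, y 120 to 140, to z 158.
- chuck_edge (a point): Middle of the front edge of the aluminium sample chuck, at bed height: fixture (-10, -22, 15). The chuck, 10 high, is L-shaped: a 100 x 100 part with a thin blue wafer on it at fixture x -10 to 90, y -110 to -10, and a ledge x -10 to 25, y -10 to 65. Its one straight front face, 175 long, looks to fixture -x.
- edge_place (a point): Where the straightedge's centre belongs: fixture (-22, -28, 34), the straightedge along fixture y; y within about 17 of this will do. Foot and lever arm overhang the left end of this place, so bring the straightedge in low from the front.
- straightedge: Loose straightedge, 0.24 to 0.48 kg, 200 long (its x), an upside-down T: steel base 24 wide (its y), 10 high, and a blue rib 14 wide along the middle of its whole length, 38 high overall; grasp it by the rib, above the base. Origin at its centre, 19 above the underside, z up. Starts flat on the table, left of the fixture.
- edge_end_a (a point): Middle of the straightedge's end face at its own +x end (100 from its centre).
- edge_end_b (a point): Middle of the straightedge's end face at its own -x end.
- catch (a joint): Red safety catch, rad: 0 to 0.15 at the start (shut: its arm lies in front of the lever shaft and blocks it), 1.2 fully flipped. Hinge along fixture x through fixture (51, 130, 150); stiff (0.05 N m), stays where left. Arm, 10 x 10, runs 90 from the hinge to fixture -y. Arm and tab turn together, the arm rising, as the tab goes to fixture +y.
- catch_tab (a point): Point on the catch's flat thumb tab, 45 from the hinge, mid-thickness. The tab is 55 long, 24 wide (fixture x), 8 thick and stands up from the hinge, leaning 0.2 rad towards fixture -y at catch value 0. Push it to the left (fixture +y), following its arc.
- lever (a joint): Clamp lever, rad: 0 at rest (leaning 0.15 rad to the back), 0.45 pulled fully to the front, at its stop. Hinge along fixture y through fixture (55, 50, 90); a steel shaft, 12 x 12, goes up from there and an arm with the clamp foot to the front. A spring pulls it back to 0; pulling takes 2 to 9 N at the handle. The shut catch blocks it.
- handle: Yellow round handle on top of the lever shaft, 18 diameter, along fixture y. Origin: grip point on its axis, 140 above the lever hinge line, at fixture y 5 (45 right of the shaft); free from fixture y -35 to 40. At fixture (76, 5, 228) at lever 0, (14, 5, 224) at 0.45. Pinch from above across its diameter; its sleeve turns freely.
- foot: Spring-loaded clamp foot: round black rubber pad, 18 diameter, on a brass rod at the end of the lever's front arm; origin at the middle of the pad's underside. At lever 0 it hangs at about fixture (-33, 50, 86), at 0.45 it presses at fixture (-22, 50, 53), the top of the straightedge's rib, with about 8 N.
- solvent: Bystander, not to be disturbed: white bottle with blue cap, 60 dia x 150 high; origin at the middle of its underside.
- wafer_tray: Bystander, not to be disturbed: round flat blue wafer container, 116 dia x 22; origin at the middle of its underside.
- positioner: Bystander, not to be disturbed: black spare probe positioner with aluminium knobs, about 70 x 60 x 78; origin at the middle of its underside.
- screwdriver: Bystander, not to be disturbed: red-handled screwdriver lying flat, 160 long; origin at the middle of its underside.
- tweezers: Bystander, not to be disturbed: steel tweezers with black end, lying flat, about 130 long, 8 high; origin at the middle of its underside.
- loupe: Bystander, not to be disturbed: small black eyeglass loupe standing to the right of the fixture, 40 dia x 34 high; origin at the middle of its underside.
- die_box: Bystander, not to be disturbed: clear box with yellow sheet on top, 70 x 50 x 21; origin at the middle of its underside.
Things that resemble listed ones, but are neither listed nor needed, are in the scene too. Of the things that look like the straightedge, take the one that is farthest to the robot's left at the start.

How it is judged (in metres and radians):
On the way, in this order (a step that is already met when the one before it is completed fails the run):
1. the straightedge lies flush along the chuck's front edge, released, before the catch is flipped (x of edge_end_a in the frame of fixture between -0.025 and -0.019 m and z of edge_end_a in the frame of fixture between 0.031 and 0.037 m and x of edge_end_b in the frame of fixture between -0.025 and -0.019 m and z of edge_end_b in the frame of fixture between 0.031 and 0.037 m and y of straightedge in the frame of fixture between -0.05 and -0.005 m and angle between straightedge's own z axis and vertical below 0.05 rad and contact force between the fingers and straightedge below 0.1 N and value of joint catch below 0.5 rad and value of joint lever below 0.1 rad), for 0.2 s.
2. the catch is flipped over, lever still at rest (value of joint catch above 0.95 rad and value of joint lever below 0.1 rad), for 0.2 s.
At the end, for the whole second after the job is handed in: Straightedge flat on the bed, within 3 mm of the chuck edge at both ends, its centre at fixture y -50 to -5 mm, untouched by the robot; catch beyond 0.9 rad; fingers holding the handle (over 1 N), lever beyond 0.41 of 0.45 rad, foot pressing the straightedge with over 3.5 N (x of edge_end_a in the frame of fixture between -0.025 and -0.019 m and z of edge_end_a in the frame of fixture between 0.031 and 0.037 m and x of edge_end_b in the frame of fixture between -0.025 and -0.019 m and z of edge_end_b in the frame of fixture between 0.031 and 0.037 m and y of straightedge in the frame of fixture between -0.05 and -0.005 m and angle between straightedge's own z axis and vertical below 0.05 rad and value of joint catch above 0.9 rad and value of joint lever above 0.41 rad and contact force between foot and straightedge above 3.5 N and contact force between the fingers and handle above 1 N and contact force between each of the arm, the fingers and straightedge below 0.1 N); the arm keeps its last pose, push and grip.
It fails at once if the lever is forced while the catch is shut (value of joint lever above 0.12 rad and value of joint catch below 0.5 rad).
It fails at once if a bystander is moved more than 25 mm (distance of any of solvent, wafer_tray, positioner, screwdriver, tweezers, loupe, die_box from where it was at the start of the episode above 0.025 m).
It fails at once if a standing bystander is tipped (angle between any of solvent, loupe, positioner's own z axis and vertical above 0.5 rad).
It also fails if it takes over 64 s, if anything falls off the work surface, if the arm or the gripper's body presses on something with over 40 N, if the wrist force passes 120 N, or if a joint passes its speed limit or range.

## Working session

There is one attempt and no reset: what is moved stays moved. The work goes in short steps, Python scripts to look and compute and a tool call to move; the robot and the scene stay as the last step left them, time stands still between calls to the robot, and variables do not carry over. Pictures are saved under pics/ and viewed, about 8 in all and at most 12, crops included, and the job is handed in when it is done.

Besides the shell and the picture viewer there is one more tool, called after "Call:" by a JSON object that holds its "method" and its "body". carry_out: Moves the arm, as the interface text tells. Its arguments: {"type":"object","properties":{"increments":{"type":"array"},"force":{"type":"number"}},"required":["increments"]}

```bash
mkdir -p pics
cat > h.py <<'E'
import numpy as np, cv2
from cell import env
def snap(name,fn):
    s=env.sense(); info=env.camera_info(name); im=env.camera(name)
    cv2.imwrite('pics/'+fn,im[:,:,::-1]); return im,info
def mats(i):
    K=np.array([[i['fx'],0,i['cx']],[0,i['fy'],i['cy']],[0,0,1.]]); return K,np.array(i['D'],float),np.array(i['R'],float),np.array(i['t'],float)
def ray(i,px):
    K,D,R,t=mats(i); p=cv2.undistortPoints(np.array(px,float).reshape(-1,1,2),K,D).reshape(-1,2)
    d=np.c_[p,np.ones(len(p))]@R; return -R.T@t,d
def onz(i,px,z):
    c,d=ray(i,px); return c+d*((z-c[2])/d[:,2])[:,None]
def proj(i,X):
    K,D,R,t=mats(i); return cv2.projectPoints(np.array(X,float).reshape(-1,3),cv2.Rodrigues(R)[0],t,K,D)[0].reshape(-1,2)
E
python3 - <<'E'
from h import *
import json
I={}
a=[]
for n in('top','scene'):
    im,i=snap(n,n+'0.png'); I[n]={k:np.array(v).tolist() for k,v in i.items()}
    K,D,R,t=mats(i); print(n,i['fx'],(-R.T@t).round(),R[2].round(2)); 
json.dump(I,open('cams.json','w'))
print(env.sense())
E
```

```text
top 428.10105010319063 [ 3.180e+02 -1.000e+00  1.602e+03] [ 0.16 -0.   -0.99]
scene 434.73291190491926 [1331. -505.  984.] [-0.62  0.38 -0.68]
{'time_s': 0.1, 'joints': array([-1.28698168e+00,  2.60609730e-01, -1.39262064e-01,  1.17270892e+00,
       -1.22195329e-05,  1.57080820e+00]), 'qvel': array([ 0.00022443, -0.00011888,  0.00279484,  0.00141559, -0.00029065,
        0.0015411 ]), 'joint_torque': array([ 7.17036346e-05, -4.06508052e+01,  2.54527849e+01,  1.01052059e-02,
       -1.13945787e-04, -6.20276204e-07]), 'tcp_pos': array([ 146.83079442, -503.39538654,  230.54433029]), 'tool_rot': array([ 3.14158041e+00,  1.78438771e-03, -1.28699355e+00]), 'ft_force': array([ 0.11358821, -0.78051266, -0.11682128]), 'wrist_torque': array([ 0.00429784,  0.01602642, -0.00406401]), 'width': 85.49954931240302}
```

View pics/top0.png

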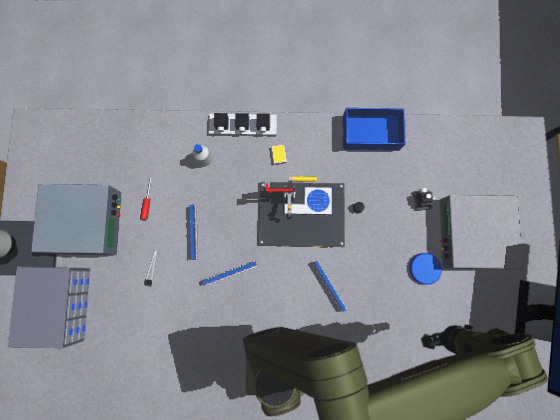

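View pics/scene0.png

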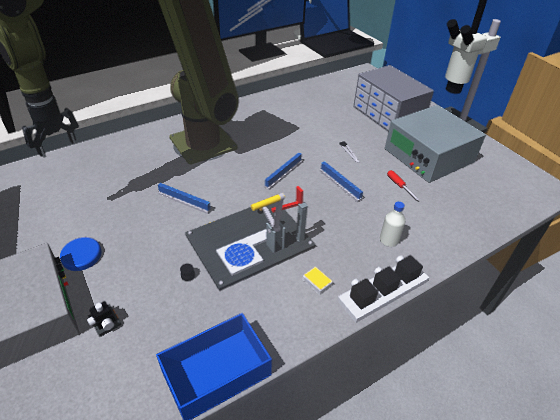

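The top view shows the fixture's dark bed at about px (258..344, 182..246). The three blue straightedges are at (192,232), (228,273) and (330,286), and the leftmost one, (192,232), is the target. The red catch is near (280,188) and the yellow handle near (303,179).

```bash
cat > m.py <<'E'
from h import *
import json
i=json.load(open('cams.json'))['top']; im=cv2.imread('pics/top0.png'); hsv=cv2.cvtColor(im,cv2.COLOR_BGR2HSV)
blue=cv2.inRange(hsv,(100,120,50),(125,255,255))
x0,y0=175,190; m=np.zeros_like(blue); m[190:275,175:210]=blue[190:275,175:210]
ys,xs=np.nonzero(m); P=onz(i,np.c_[xs,ys],38); 
(c,wh,an)=cv2.minAreaRect(P[:,:2].astype(np.float32)); print('edge',len(xs),c,wh,an, P[:,:2].mean(0))
_,_,vt=np.linalg.svd(P[:,:2]-P[:,:2].mean(0),full_matrices=False); print('axis yaw',np.degrees(np.arctan2(vt[0,1],vt[0,0])))
g=hsv[:,:,2]; m=np.zeros_like(g); m[170:260,245:360]=((g<85)[170:260,245:360])*255
m=cv2.morphologyEx(m,cv2.MORPH_OPEN,np.ones((11,11))); 
ct=max(cv2.findContours(m,0,2)[0],key=cv2.contourArea)[:,0]
P=onz(i,ct,15)[:,:2].astype(np.float32); r=cv2.minAreaRect(P); print('bed',r, cv2.boxPoints(r).tolist())
# wafer, holes, handle
m=np.zeros_like(blue); m[185:218,300:335]=blue[185:218,300:335]; ys,xs=np.nonzero(m); print('wafer',onz(i,[[(xs.min()+xs.max())/2,(ys.min()+ys.max())/2]],26))
for nm,lo,hi,z in(('yellow',(22,120,120),(35,255,255),228),):
    mm=cv2.inRange(hsv,lo,hi); mm[:170]=0; mm[190:]=0; ys,xs=np.nonzero(mm); print(nm,onz(i,[[xs.mean(),ys.mean()],[xs.min(),ys.mean()],[xs.max(),ys.mean()]],z))
crop=im[165:255,180:350]; cv2.imwrite('pics/c1.png',cv2.resize(crop,None,fx=4.5,fy=4.5,interpolation=cv2.INTER_CUBIC))
E
python3 m.py
```

```text
edge 232 (469.28118896484375, 311.9361877441406) (195.30506896972656, 14.676861763000488) 2.771766424179077 [467.24042977 312.23572466]
axis yaw -175.9253589528582
bed ((603.7888793945312, 6.336181640625), (42.098880767822266, 52.846099853515625), 0.8953755497932434) [[582.3291015625, 32.42707443237305], [583.1549072265625, -20.412572860717773], [625.2486572265625, -19.754711151123047], [624.4228515625, 33.084938049316406]]
wafer [[ 592.79209605 -148.99859808   26.        ]]
yellow [[ 630.66262789  -86.43987152  228.        ]
 [ 630.07729242  -49.45533122  228.        ]
 [ 631.27549694 -125.06575936  228.        ]]
```

View pics/c1.png

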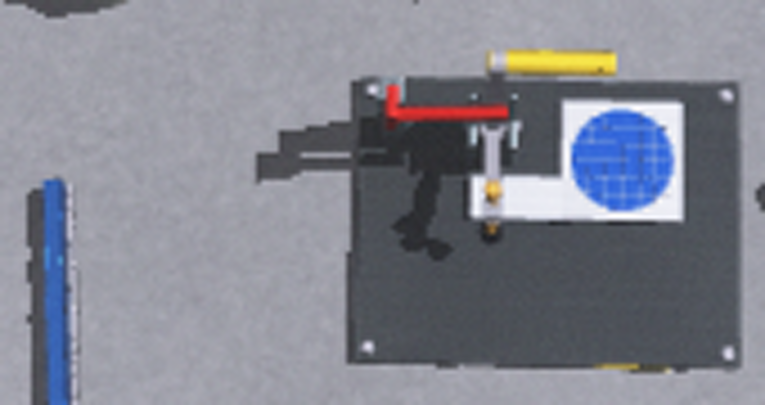

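The crop shows the bed corners at crop px TL(352,80), TR(740,82), BL(348,362) and BR(741,369). The screws are at (373,90), (727,96), (368,346) and (729,354), and the chuck front edge runs (470,219) to (684,221). The catch lies shut, and the fixture yaw is close to 0.

```bash
cat > m2.py <<'E'
from h import *
import json
i=json.load(open('cams.json'))['top']
f=lambda p:np.array(p,float)/4.5+[180,165]
print('corners',onz(i,f([[352,80],[740,82],[348,362],[741,369]]),15).round(1).tolist())
S=onz(i,f([[373,90],[727,96],[368,346],[729,354]]),16); print('screws',S.round(1).tolist())
E_=onz(i,f([[470,219],[684,221]]),25); print('chuck edge top',E_.round(1).tolist())
obj=np.array([[110,160],[110,-160],[-130,160],[-130,-160],[-10,65],[-10,-110]],float)
W=np.vstack([onz(i,f([[352,80],[740,82],[348,362],[741,369]]),15),E_,onz(i,f([[622,160]]),26)])[:,:2]; obj=np.vstack([obj,[40,-60]])
a,b=obj-obj.mean(0),W-W.mean(0); th=np.arctan2((a[:,0]*b[:,1]-a[:,1]*b[:,0]).sum(),(a*b).sum()); R=np.array([[np.cos(th),-np.sin(th)],[np.sin(th),np.cos(th)]])
o=W.mean(0)-R@obj.mean(0); print('yaw deg',np.degrees(th),'origin',o,'res',(W-(obj@R.T+o)).round(1).tolist())
print('handle pred',R@[76,5]+o,'place',R@[-22,-28]+o)
E
python3 m2.py
```

```text
corners [[659.3, 74.6, 15.0], [662.8, -252.2, 15.0], [422.6, 72.5, 15.0], [421.7, -250.6, 15.0]]
screws [[650.8, 56.7, 16.0], [650.4, -241.0, 16.0], [435.9, 56.3, 16.0], [433.8, -240.7, 16.0]]
chuck edge top [[541.3, -26.1, 25.0], [542.4, -203.1, 25.0]]
yaw deg 0.16490390191510426 origin [551.77922934 -90.22493866] res [[-2.0, 4.5], [0.5, -2.3], [1.3, 3.1], [-0.6, 0.0], [-0.2, -0.8], [0.3, -2.8], [0.7, -1.6]]
handle pred [627.764524   -85.00622286] place [ 529.85990759 -118.28814116]
```

```bash
cat > go.py <<'E'
import sys
from h import *
from scipy.spatial.transform import Rotation as Ro
def inc(x,y,z,yaw):
    s=env.sense(); R=Ro.from_euler('xyz',s['tool_rot']); T=Ro.from_euler('xyz',[np.pi,0,np.radians(yaw)])
    d=R.inv().apply(np.array([x,y,z])-s['tcp_pos'])/1000; r=np.degrees((R.inv()*T).as_rotvec())
    print('at',s['tcp_pos'].round(1),np.degrees(s['tool_rot']).round(2),'F',s['ft_force'].round(1),'w',round(s['width'],1),'t',round(s['time_s'],2)); print('rxyz',r.round(2),'xyz',d.round(4))
if __name__=='__main__':
    a=list(map(float,sys.argv[1:]))
    for k in range(0,len(a),4): inc(*a[k:k+4])
E
python3 go.py 468 312 180 93.5
```

```text
at [ 146.8 -503.4  230.5] [ 1.800e+02  1.000e-01 -7.374e+01] F [ 0.1 -0.8 -0.1] w 85.5 t 0.1
rxyz [-1.5000e-01  2.0000e-02 -1.6724e+02] xyz [-0.6928 -0.5366  0.0518]
```

Call:
{"method": "carry_out", "body": {"increments": [{"x": -0.693,"y": -0.537,"z": 0.0,"rz": -167,"claw": 100},{"x": -0.693,"y": -0.537,"z": 0.0,"rz": -167},{"x": -0.693,"y": -0.537,"z": 0.0,"rz": -167},{"x": -0.693,"y": -0.537,"z": 0.0,"rz": -167},{"x": -0.693,"y": -0.537,"z": 0.0,"rz": -167},{"x": -0.693,"y": -0.537,"z": 0.0,"rz": -167},{"x": -0.693,"y": -0.537,"z": 0.0,"rz": -167},{"x": -0.693,"y": -0.537,"z": 0.0,"rz": -167},{"x": -0.693,"y": -0.537,"z": 0.0,"rz": -167},{"x": -0.693,"y": -0.537,"z": 0.0,"rz": -167}]}}

```text
validation failed for argument at $.in...
```

```bash
python3 go.py 468 312 180 93.5
```

```text
at [ 146.8 -503.4  230.5] [ 1.800e+02  1.000e-01 -7.374e+01] F [ 0.1 -0.8 -0.1] w 85.5 t 0.1
rxyz [-1.5000e-01  2.0000e-02 -1.6724e+02] xyz [-0.6928 -0.5366  0.0518]
```

Call:
{"method": "carry_out", "body": {"increments": [{"rx": 0,"ry": 0,"x": -0.693,"y": -0.537,"z": 0.0,"rz": -167,"claw": 100},{"rx": 0,"ry": 0,"x": -0.693,"y": -0.537,"z": 0.0,"rz": -167,"claw": 100}]}}

```text
time_s: 0.27
tcp_pos: [177.5, -426.7, 230.3]
tool_rot: [-3.141, 0.001, -1.034]
ft_force: [1.3, 0.7, -0.1]
width: 85.3
```

```bash
python3 go.py 468 312 180 93.5
```

```text
at [ 177.5 -426.7  230.3] [-1.7997e+02  5.0000e-02 -5.9250e+01] F [ 1.3  0.7 -0.1] w 85.3 t 0.27
rxyz [-8.0000e-02 -3.0000e-02 -1.5275e+02] xyz [-0.4863 -0.6274  0.0511]
```

Call:
{"method": "carry_out", "body": {"increments": [{"rx": 0,"ry": 0,"rz": -153,"x": -0.486,"y": -0.627,"z": 0.03,"claw": 100},{"rx": 0,"ry": 0,"rz": -153,"x": -0.486,"y": -0.627,"z": 0.03,"claw": 100},{"rx": 0,"ry": 0,"rz": -153,"x": -0.486,"y": -0.627,"z": 0.03,"claw": 100},{"rx": 0,"ry": 0,"rz": -153,"x": -0.486,"y": -0.627,"z": 0.03,"claw": 100},{"rx": 0,"ry": 0,"rz": -153,"x": -0.486,"y": -0.627,"z": 0.03,"claw": 100},{"rx": 0,"ry": 0,"rz": -153,"x": -0.486,"y": -0.627,"z": 0.03,"claw": 100},{"rx": 0,"ry": 0,"rz": -153,"x": -0.486,"y": -0.627,"z": 0.03,"claw": 100},{"rx": 0,"ry": 0,"rz": -153,"x": -0.486,"y": -0.627,"z": 0.03,"claw": 100},{"rx": 0,"ry": 0,"rz": -153,"x": -0.486,"y": -0.627,"z": 0.03,"claw": 100},{"rx": 0,"ry": 0,"rz": -153,"x": -0.486,"y": -0.627,"z": 0.03,"claw": 100}]}}

```text
time_s: 1.1
tcp_pos: [329.8, -37.0, 215.4]
tool_rot: [-3.141, -0.001, 0.219]
ft_force: [1.0, -0.2, 0.8]
width: 85.8
```

```bash
python3 go.py 468 312 180 93.5
```

```text
at [329.8 -37.  215.4] [-1.7999e+02 -6.0000e-02  1.2550e+01] F [ 1.  -0.2  0.8] w 85.8 t 1.1
rxyz [ 3.000e-02 -5.000e-02 -8.095e+01] xyz [ 0.2107 -0.3106  0.0357]
```

Call:
{"method": "carry_out", "body": {"increments": [{"rx": 0,"ry": 0,"rz": -81,"x": 0.211,"y": -0.311,"z": 0.02,"claw": 100},{"rx": 0,"ry": 0,"rz": -81,"x": 0.211,"y": -0.311,"z": 0.02,"claw": 100},{"rx": 0,"ry": 0,"rz": -81,"x": 0.211,"y": -0.311,"z": 0.02,"claw": 100},{"rx": 0,"ry": 0,"rz": -81,"x": 0.211,"y": -0.311,"z": 0.02,"claw": 100},{"rx": 0,"ry": 0,"rz": -81,"x": 0.211,"y": -0.311,"z": 0.02,"claw": 100},{"rx": 0,"ry": 0,"rz": -81,"x": 0.211,"y": -0.311,"z": 0.02,"claw": 100},{"rx": 0,"ry": 0,"rz": -81,"x": 0.211,"y": -0.311,"z": 0.02,"claw": 100},{"rx": 0,"ry": 0,"rz": -81,"x": 0.211,"y": -0.311,"z": 0.02,"claw": 100},{"rx": 0,"ry": 0,"rz": -81,"x": 0.211,"y": -0.311,"z": 0.02,"claw": 100},{"rx": 0,"ry": 0,"rz": -81,"x": 0.211,"y": -0.311,"z": 0.02,"claw": 100}]}}

```text
time_s: 1.93
tcp_pos: [470.7, 319.1, 194.0]
tool_rot: [3.139, -0.004, 1.474]
ft_force: [0.9, 0.2, 0.4]
width: 85.4
```

```bash
python3 go.py 468 312 180 93.5
```

```text
at [470.7 319.1 194. ] [179.88  -0.23  84.44] F [0.9 0.2 0.4] w 85.4 t 1.93
rxyz [ 0.14 -0.22 -9.06] xyz [-0.0073 -0.002   0.014 ]
```

Call:
{"method": "carry_out", "body": {"increments": [{"rx": 0,"ry": 0,"rz": -9,"x": -0.007,"y": -0.002,"z": 0.014,"claw": 100},{"rx": 0,"ry": 0,"rz": -9,"x": -0.007,"y": -0.002,"z": 0.014,"claw": 100},{"rx": 0,"ry": 0,"rz": -9,"x": -0.007,"y": -0.002,"z": 0.014,"claw": 100}]}}

```text
time_s: 2.18
tcp_pos: [467.0, 312.1, 178.3]
tool_rot: [-3.141, -0.002, 1.632]
ft_force: [0.3, -0.6, -0.5]
width: 85.3
```

```bash
cat > w.py <<'E'
from h import *
im,i=snap('wrist','w1.png'); print(env.sense()['tcp_pos'],env.sense()['tool_rot'],env.sense()['joints'].round(2))
hsv=cv2.cvtColor(im,cv2.COLOR_RGB2HSV); b=cv2.inRange(hsv,(100,120,50),(125,255,255))
n,l,st,_=cv2.connectedComponentsWithStats(b)
for k in range(1,n):
    if st[k,4]<300: continue
    ys,xs=np.nonzero(l==k); P=onz(i,np.c_[xs,ys],38)[:,:2].astype(np.float32); print(st[k],cv2.minAreaRect(P))
E
python3 w.py
```

```text
[467.48441886 312.1387899  179.09693947] [ 3.14065889e+00 -2.60912769e-03  1.62992819e+00] [ 0.59  0.35 -0.15  1.07  0.    0.53]
[   8    0  175   65 3080] ((328.1210632324219, 151.3083038330078), (14.35751724243164, 156.46231079101562), 21.43514633178711)
[ 267   88   16  202 2887] ((467.9151611328125, 312.7037658691406), (198.9356231689453, 13.427925109863281), 3.902653455734253)
```

View pics/w1.png

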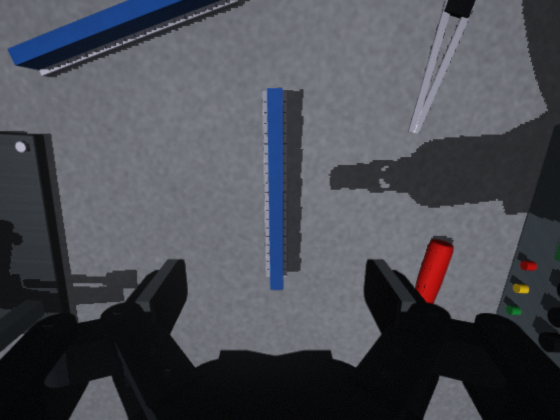

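The wrist view shows the straightedge at px (275,190), between the fingers. It measures 199x13.4, centred at (468,312.7), yaw 3.9°. This agrees with the top view.

```bash
python3 go.py 468 312.7 16 93.9
```

```text
at [467.5 312.1 179.1] [ 1.7995e+02 -1.5000e-01  9.3390e+01] F [ 0.  -0.5  0.6] w 85.6 t 2.23
rxyz [ 0.05 -0.15 -0.51] xyz [1.000e-04 4.000e-04 1.631e-01]
```

Call:
{"method": "carry_out", "body": {"increments": [{"rx": 0,"ry": 0,"rz": -0.5,"x": 0.0,"y": 0.0,"z": 0.04,"claw": 60},{"rx": 0,"ry": 0,"rz": -0.5,"x": 0.0,"y": 0.0,"z": 0.08,"claw": 60},{"rx": 0,"ry": 0,"rz": -0.5,"x": 0.0,"y": 0.0,"z": 0.12,"claw": 60},{"rx": 0,"ry": 0,"rz": -0.5,"x": 0.0,"y": 0.0,"z": 0.145,"claw": 60},{"rx": 0,"ry": 0,"rz": -0.5,"x": 0.0,"y": 0.0,"z": 0.163,"claw": 60},{"rx": 0,"ry": 0,"rz": -0.5,"x": 0.0,"y": 0.0,"z": 0.163,"claw": 60},{"rx": 0,"ry": 0,"rz": -0.5,"x": 0.0,"y": 0.0,"z": 0.163,"claw": 60}], "force": 40}}

```text
time_s: 2.82
tcp_pos: [467.1, 312.0, 15.8]
tool_rot: [-3.141, -0.002, 1.638]
ft_force: [0.3, -0.6, 0.6]
width: 51.1
```

```bash
python3 go.py 468 312.7 16 93.9
```

```text
at [467.1 312.   15.8] [-1.7996e+02 -1.0000e-01  9.3820e+01] F [ 0.3 -0.6  0.6] w 51.1 t 2.82
rxyz [-0.04 -0.1  -0.08] xyz [ 0.0006  0.0009 -0.0002]
```

Call:
{"method": "carry_out", "body": {"increments": [{"rx": 0,"ry": 0,"rz": 0,"x": 0.0006,"y": 0.001,"z": 0,"claw": 0},{"rx": 0,"ry": 0,"rz": 0,"x": 0.0006,"y": 0.001,"z": 0,"claw": 0},{"rx": 0,"ry": 0,"rz": 0,"x": 0.0006,"y": 0.001,"z": 0,"claw": 0},{"rx": 0,"ry": 0,"rz": 0,"x": 0.0006,"y": 0.001,"z": 0,"claw": 0},{"rx": 0,"ry": 0,"rz": 0,"x": 0.0006,"y": 0.001,"z": 0,"claw": 0},{"rx": 0,"ry": 0,"rz": 0,"x": 0.0006,"y": 0.001,"z": 0,"claw": 0},{"rx": 0,"ry": 0,"rz": 0,"x": 0.0006,"y": 0.001,"z": -0.02,"claw": 0},{"rx": 0,"ry": 0,"rz": 0,"x": 0.0006,"y": 0.001,"z": -0.06,"claw": 0},{"rx": 0,"ry": 0,"rz": 0,"x": 0.0006,"y": 0.001,"z": -0.1,"claw": 0},{"rx": 0,"ry": 0,"rz": 0,"x": 0.0006,"y": 0.001,"z": -0.1,"claw": 0}], "force": 60}}

```text
time_s: 3.65
tcp_pos: [472.3, 315.3, 123.3]
tool_rot: [3.131, -0.008, 1.637]
ft_force: [2.3, 1.7, -3.6]
width: 12.9
```

```bash
python3 go.py 410 -118 115 0.2
```

```text
at [472.3 315.3 123.3] [179.41  -0.46  93.82] F [ 2.3  1.7 -3.6] w 12.9 t 3.65
rxyz [ 7.000e-02 -8.400e-01  9.361e+01] xyz [-0.4283 -0.091   0.0039]
```

Call:
{"method": "carry_out", "body": {"increments": [{"rx": 0,"ry": -0.8,"rz": 93.6,"x": -0.428,"y": -0.1,"z": 0,"claw": 0},{"rx": 0,"ry": -0.8,"rz": 93.6,"x": -0.428,"y": -0.1,"z": 0,"claw": 0},{"rx": 0,"ry": -0.8,"rz": 93.6,"x": -0.428,"y": -0.1,"z": 0,"claw": 0},{"rx": 0,"ry": -0.8,"rz": 93.6,"x": -0.428,"y": -0.1,"z": 0,"claw": 0},{"rx": 0,"ry": -0.8,"rz": 93.6,"x": -0.428,"y": -0.1,"z": 0,"claw": 0},{"rx": 0,"ry": -0.8,"rz": 93.6,"x": -0.428,"y": -0.1,"z": 0,"claw": 0},{"rx": 0,"ry": -0.8,"rz": 93.6,"x": -0.428,"y": -0.1,"z": 0,"claw": 0},{"rx": 0,"ry": -0.8,"rz": 93.6,"x": -0.428,"y": -0.1,"z": 0,"claw": 0},{"rx": 0,"ry": -0.8,"rz": 93.6,"x": -0.428,"y": -0.1,"z": 0,"claw": 0},{"rx": 0,"ry": -0.8,"rz": 93.6,"x": -0.428,"y": -0.1,"z": 0,"claw": 0}]}}

```text
time_s: 4.48
tcp_pos: [402.6, -100.7, 118.5]
tool_rot: [-3.141, -0.001, 0.382]
ft_force: [1.4, -0.8, -5.1]
width: 12.9
```

```bash
python3 go.py 400 -118 115 0.2
```

```text
at [ 402.6 -100.7  118.5] [-1.7998e+02 -6.0000e-02  2.1860e+01] F [ 1.4 -0.8 -5.1] w 12.9 t 4.48
rxyz [-0.03 -0.06 21.66] xyz [-0.0089  0.0151  0.0035]
```

Call:
{"method": "carry_out", "body": {"increments": [{"rx": 0,"ry": 0,"rz": 21.7,"x": -0.009,"y": 0.015,"z": 0,"claw": 0},{"rx": 0,"ry": 0,"rz": 21.7,"x": -0.009,"y": 0.015,"z": 0,"claw": 0},{"rx": 0,"ry": 0,"rz": 21.7,"x": -0.009,"y": 0.015,"z": 0.02,"claw": 0},{"rx": 0,"ry": 0,"rz": 21.7,"x": -0.009,"y": 0.015,"z": 0.05,"claw": 0},{"rx": 0,"ry": 0,"rz": 21.7,"x": -0.009,"y": 0.015,"z": 0.078,"claw": 0},{"rx": 0,"ry": 0,"rz": 21.7,"x": -0.009,"y": 0.015,"z": 0.078,"claw": 0},{"rx": 0,"ry": 0,"rz": 21.7,"x": -0.009,"y": 0.015,"z": 0.078,"claw": 0}]}}

```text
time_s: 5.07
tcp_pos: [397.4, -117.2, 39.4]
tool_rot: [-3.139, 0.004, 0.003]
ft_force: [-0.6, -0.4, -4.1]
width: 12.8
```

```bash
python3 go.py 500 -118 38 0.2
python3 - <<'E'
from h import *
im,i=snap('wrist','w2.png'); hsv=cv2.cvtColor(im,cv2.COLOR_RGB2HSV)
b=cv2.inRange(hsv,(100,120,50),(125,255,255)); n,l,st,_=cv2.connectedComponentsWithStats(b)
for k in range(1,n):
    if st[k,4]>200:
        ys,xs=np.nonzero(l==k); z=38+22-0; print(st[k],cv2.minAreaRect(onz(i,np.c_[xs,ys],60)[:,:2].astype(np.float32)))
E
```

```text
at [ 397.4 -117.2   39.4] [-1.7988e+02  2.4000e-01  1.6000e-01] F [-0.6 -0.4 -4.1] w 12.8 t 5.07
rxyz [-0.12  0.24 -0.04] xyz [0.1026 0.0011 0.001 ]
[  256    36    38   321 10498] ((397.1011047363281, -86.42838287353516), (14.251784324645996, 140.87368774414062), 0.2481812834739685)
[ 528  264   32   80 1362] ((522.4597778320312, -127.83401489257812), (42.64384078979492, 11.752955436706543), 89.99703979492188)
[184 270  44  30 647] ((366.27093505859375, -119.1083984375), (18.893606185913086, 10.691593170166016), 31.77043342590332)
[545 326  15  18 214] ((533.0826416015625, -144.28150939941406), (9.82824420928955, 7.184732437133789), 89.53675842285156)
```

View pics/w2.png

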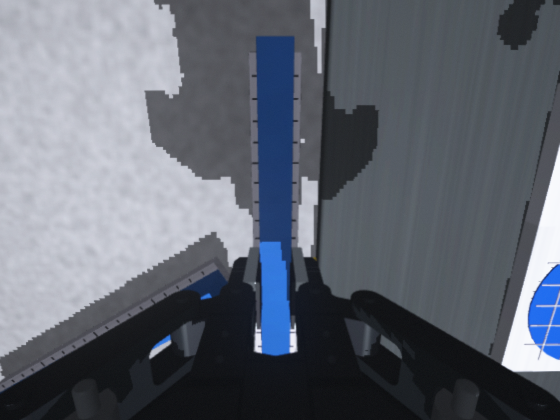

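The wrist view shows the straightedge held square (px 256–294), yaw 0.25°, centre y about -117. The bed front edge is parallel to it at col 322, and the chuck is at far right.

Call:
{"method": "carry_out", "body": {"increments": [{"rx": 0,"ry": 0.2,"rz": 0,"x": 0.025,"y": 0.001,"z": 0,"claw": 0},{"rx": 0,"ry": 0.2,"rz": 0,"x": 0.05,"y": 0.001,"z": 0,"claw": 0},{"rx": 0,"ry": 0.2,"rz": 0,"x": 0.075,"y": 0.001,"z": 0,"claw": 0},{"rx": 0,"ry": 0.2,"rz": 0,"x": 0.1,"y": 0.001,"z": 0,"claw": 0},{"rx": 0,"ry": 0.2,"rz": 0,"x": 0.1,"y": 0.001,"z": 0,"claw": 0},{"rx": 0,"ry": 0.2,"rz": 0,"x": 0.1,"y": 0.001,"z": 0,"claw": 0}]}}

```text
time_s: 5.62
tcp_pos: [503.0, -118.8, 42.8]
tool_rot: [3.141, -0.008, 0.004]
ft_force: [-0.4, -0.9, -3.7]
width: 12.8
```

```bash
python3 go.py 525 -118 35 0.2
python3 - <<'E'
from h import *
im,i=snap('wrist','w3.png'); print(proj(i,[[541.5,-50,25],[541.5,-30,25],[541.5,-26,25]]), mats(i)[2].round(2).tolist())
E
```

```text
at [ 503.  -118.8   42.8] [179.99  -0.47   0.22] F [-0.4 -0.9 -3.7] w 12.8 t 5.62
rxyz [ 0.01 -0.47  0.02] xyz [ 0.0219 -0.0008  0.0079]
[[350.75628802 126.5011554 ]
 [353.6770087   84.83589418]
 [354.28107648  76.14640852]] [[1.0, 0.0, 0.01], [0.0, -0.96, 0.28], [0.01, -0.28, -0.96]]
```

View pics/w3.png

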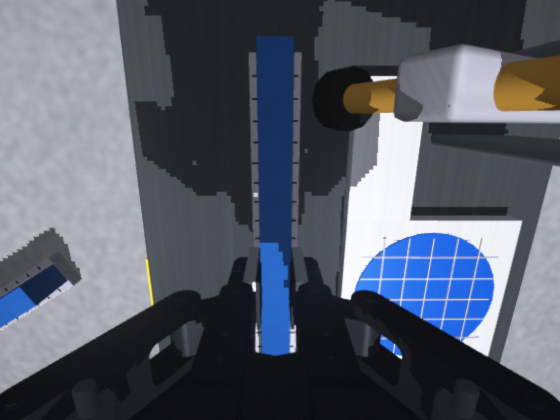

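The wrist view shows the chuck front edge running px (342,290) to (350,130), where predicted. The foot is at (345,98), clear above the path, and the straightedge is parallel to the chuck.

```bash
python3 - <<'E'
from h import *
im=cv2.imread('pics/w3.png'); i=env.camera_info('wrist'); v=im.min(2)
pts=[]
for r in list(range(195,285,6)):
    row=cv2.GaussianBlur(v,(3,3),0)[r,325:372].astype(int); g=np.diff(row); k=g.argmax()
    if g[k]>25: pts.append([325+k+.5,r])
P=onz(i,pts,25)[:,:2]; print(len(pts),P[[0,-1]],np.polyfit(P[:,1],P[:,0],1),P[:,0].mean())
print(P.round(1).tolist())
E
python3 go.py 525 -118 32 0.2
```

```text
15 [[ 540.2247854   -85.67826634]
 [ 539.81184871 -136.90320065]] [7.90524955e-03 5.41023771e+02] 540.1493299347082
[[540.2, -85.7], [540.5, -89.1], [540.2, -92.5], [540.4, -95.9], [540.1, -99.4], [540.4, -103.0], [540.0, -106.6], [540.3, -110.2], [540.0, -113.9], [540.2, -117.6], [539.9, -121.4], [540.2, -125.2], [539.9, -129.0], [540.1, -132.9], [539.8, -136.9]]
at [ 500.6 -118.5   42.1] [-179.97   -0.28    0.2 ] F [-0.1 -0.  -5.3] w 12.6 t 5.67
rxyz [-0.03 -0.28  0.  ] xyz [ 0.0244 -0.0004  0.0102]
```

Call:
{"method": "carry_out", "body": {"increments": [{"rx": 0,"ry": -0.2,"rz": 0.2,"x": 0.01,"y": 0,"z": 0.004,"claw": 0},{"rx": 0,"ry": -0.2,"rz": 0.2,"x": 0.018,"y": 0,"z": 0.009,"claw": 0},{"rx": 0,"ry": -0.2,"rz": 0.2,"x": 0.023,"y": 0,"z": 0.01,"claw": 0},{"rx": 0,"ry": -0.2,"rz": 0.2,"x": 0.023,"y": 0,"z": 0.01,"claw": 0},{"rx": 0,"ry": -0.2,"rz": 0.2,"x": 0.023,"y": 0,"z": 0.01,"claw": 0}]}}

```text
time_s: 6.08
tcp_pos: [522.8, -118.5, 32.8]
tool_rot: [-3.141, -0.0, -0.0]
ft_force: [-3.5, 0.8, 4.0]
width: 12.6
```

```bash
python3 go.py 530 -118 30.5 0
```

```text
at [ 522.8 -118.5   32.8] [-1.7999e+02 -2.0000e-02 -1.0000e-02] F [-3.5  0.8  4. ] w 12.6 t 6.08
rxyz [-0.01 -0.02 -0.01] xyz [ 0.0072 -0.0005  0.0023]
```

Call:
{"method": "carry_out", "body": {"increments": [{"rx": 0,"ry": 0,"rz": 0,"x": 0.002,"y": 0,"z": -0.0005,"claw": 0},{"rx": 0,"ry": 0,"rz": 0,"x": 0.004,"y": 0,"z": -0.0005,"claw": 0},{"rx": 0,"ry": 0,"rz": 0,"x": 0.005,"y": 0,"z": -0.0005,"claw": 0},{"rx": 0,"ry": 0,"rz": 0,"x": 0.0055,"y": 0,"z": -0.0005,"claw": 0},{"rx": 0,"ry": 0,"rz": 0,"x": 0.0055,"y": 0,"z": -0.0005,"claw": 0}]}}

```text
time_s: 6.5
tcp_pos: [528.5, -118.5, 33.1]
tool_rot: [-3.141, -0.0, -0.0]
ft_force: [-0.3, 0.1, -4.0]
width: 12.5
```

```bash
python3 go.py 530 -118 30.5 0
```

```text
at [ 528.5 -118.5   33.1] [-1.7998e+02 -3.0000e-02 -0.0000e+00] F [-0.3  0.1 -4. ] w 12.5 t 6.5
rxyz [-0.02 -0.03 -0.  ] xyz [ 0.0015 -0.0004  0.0026]
```

Call:
{"method": "carry_out", "body": {"increments": [{"rx": 0,"ry": 0,"rz": 0,"x": 0.0,"y": 0,"z": 0.001,"claw": 0},{"rx": 0,"ry": 0,"rz": 0,"x": 0.001,"y": 0,"z": 0.0015,"claw": 0},{"rx": 0,"ry": 0,"rz": 0,"x": 0.002,"y": 0,"z": 0.0015,"claw": 0},{"rx": 0,"ry": 0,"rz": 0,"x": 0.003,"y": 0,"z": 0.0015,"claw": 0},{"rx": 0,"ry": 0,"rz": 0,"x": 0.003,"y": 0,"z": 0.0015,"claw": 0}]}}

```text
time_s: 6.92
tcp_pos: [528.6, -118.4, 32.8]
tool_rot: [3.141, 0.004, -0.0]
ft_force: [-8.6, 0.3, 12.7]
width: 12.5
```

```bash
python3 go.py 530 -118 30.5 0
```

```text
at [ 528.6 -118.4   32.8] [ 1.7999e+02  2.3000e-01 -2.0000e-02] F [-8.6  0.3 12.7] w 12.5 t 6.92
rxyz [ 0.01  0.23 -0.01] xyz [ 0.0014 -0.0004  0.0023]
```

Call:
{"method": "carry_out", "body": {"increments": [{"rx": 0,"ry": 0,"rz": 0,"x": 0.001,"y": 0,"z": 0.0003,"claw": 0},{"rx": 0,"ry": 0,"rz": 0,"x": 0.001,"y": 0,"z": 0.0003,"claw": 0},{"rx": 0,"ry": 0,"rz": 0,"x": 0.0005,"y": 0,"z": 0.0,"claw": 40},{"rx": 0,"ry": 0,"rz": 0,"x": 0.0,"y": 0,"z": 0.0,"claw": 40},{"rx": 0,"ry": 0,"rz": 0,"x": 0.0,"y": 0,"z": 0.0,"claw": 40},{"rx": 0,"ry": 0,"rz": 0,"x": 0.0,"y": 0,"z": 0.0,"claw": 40},{"rx": 0,"ry": 0,"rz": 0,"x": 0.0,"y": 0,"z": 0.0,"claw": 40}]}}

```text
time_s: 7.5
tcp_pos: [529.1, -118.5, 32.9]
tool_rot: [3.141, 0.003, -0.0]
ft_force: [-0.3, 0.8, 0.5]
width: 34.1
```

```bash
python3 go.py 400 -118 60 0
python3 - <<'E'
from h import *
im,i=snap('wrist','w4.png')
E
```

```text
at [ 529.1 -118.5   32.9] [ 1.7998e+02  1.9000e-01 -1.0000e-02] F [-0.3  0.8  0.5] w 34.1 t 7.5
rxyz [ 0.02  0.19 -0.01] xyz [-0.1292 -0.0004 -0.0267]
```

View pics/w4.png

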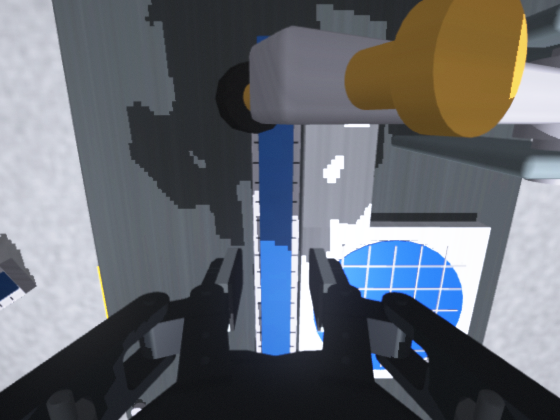

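The wrist view shows the straightedge released and flush against the chuck. Its left end is under the foot (px (250,95)) and the fingers are clear of the rib. Next I go up and across to the catch.

Call:
{"method": "carry_out", "body": {"increments": [{"rx": 0,"ry": 0,"rz": 0,"x": 0,"y": 0,"z": -0.02,"claw": 40},{"rx": 0,"ry": 0,"rz": 0,"x": 0,"y": 0,"z": -0.05,"claw": 40},{"rx": 0,"ry": 0,"rz": 0,"x": 0,"y": 0,"z": -0.09,"claw": 20},{"rx": 0,"ry": 0,"rz": 0,"x": 0,"y": 0,"z": -0.13,"claw": 0},{"rx": 0,"ry": 0,"rz": 0,"x": 0,"y": 0,"z": -0.17,"claw": 0},{"rx": 0,"ry": 0,"rz": 0,"x": 0,"y": 0,"z": -0.21,"claw": 0},{"rx": 0,"ry": 0,"rz": 0,"x": 0,"y": 0,"z": -0.25,"claw": 0},{"rx": 0,"ry": 0,"rz": 0,"x": 0,"y": 0,"z": -0.27,"claw": 0},{"rx": 0,"ry": 0,"rz": 0,"x": 0,"y": 0,"z": -0.27,"claw": 0}]}}

```text
time_s: 8.3
tcp_pos: [532.8, -119.0, 308.8]
tool_rot: [3.139, -0.007, -0.0]
ft_force: [0.7, -0.3, 1.0]
width: -0.3
```

```bash
python3 go.py 601.6 0 300 0
python3 - <<'E'
from h import *
im,i=snap('wrist','w5.png'); hsv=cv2.cvtColor(im,cv2.COLOR_RGB2HSV)
r=cv2.inRange(hsv,(0,150,60),(8,255,255))|cv2.inRange(hsv,(172,150,60),(180,255,255)); n,l,st,c=cv2.connectedComponentsWithStats(r)
print([ (st[k].tolist()) for k in range(1,n) if st[k,4]>80]); print('pred tab',proj(i,[[601.6,31,194],[601.6,40,150],[601.6,-50,150]]))
b=cv2.inRange(hsv,(100,120,40),(125,255,255)); n,l,st,c=cv2.connectedComponentsWithStats(b)
for k in range(1,n):
    if st[k,4]>200:
        ys,xs=np.nonzero(l==k); print(st[k],cv2.minAreaRect(onz(i,np.c_[xs,ys],53)[:,:2].astype(np.float32)))
E
```

```text
at [ 532.8 -119.   308.8] [ 1.7985e+02 -4.0000e-01 -1.0000e-02] F [ 0.7 -0.3  1. ] w -0.3 t 8.3
rxyz [ 0.15 -0.4  -0.01] xyz [ 0.0687 -0.119   0.009 ]
[[343, 0, 49, 123, 1962]]
pred tab [[366.35121814  11.2080764 ]
 [352.4234562   16.54830726]
 [345.91781086 122.39496085]]
[116   0  25  20 307] ((364.8318176269531, 76.71733856201172), (18.963459014892578, 24.339500427246094), 20.828824996948242)
[ 266  119   11  125 1207] ((528.5068359375, -131.74269104003906), (13.767922401428223, 169.2480926513672), 0.059120021760463715)
[ 287  164   58   48 2207] ((589.1107177734375, -136.45225524902344), (64.798583984375, 77.79881286621094), 89.89458465576172)
[  47  183  115   78 1283] ((292.67041015625, -184.96051025390625), (202.12416076660156, 13.584617614746094), 31.429840087890625)
[296 213  38   9 235] ((588.6633911132812, -177.5778045654297), (11.674870491027832, 51.26611328125), 89.89034271240234)
[  425   249   135   134 12763] ((868.3345336914062, -350.179443359375), (200.0028076171875, 247.2888946533203), 0.01252621691673994)
```

View pics/w5.png

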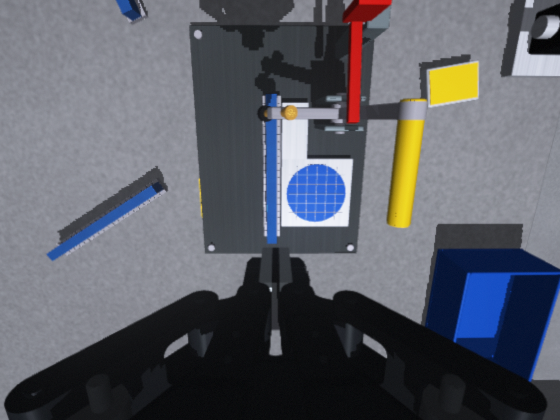

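The wrist view shows the straightedge flush (centre x 528.5, yaw 0.06°, y about -116). The red catch arm is shut at px (354,20–122) and the yellow handle runs (411,100) to (399,227).

Call:
{"method": "carry_out", "body": {"increments": [{"rx": 0,"ry": -0.4,"rz": 0,"x": 0.02,"y": -0.03,"z": 0,"claw": 0},{"rx": 0,"ry": -0.4,"rz": 0,"x": 0.04,"y": -0.06,"z": 0,"claw": 0},{"rx": 0,"ry": -0.4,"rz": 0,"x": 0.06,"y": -0.09,"z": 0,"claw": 0},{"rx": 0,"ry": -0.4,"rz": 0,"x": 0.07,"y": -0.119,"z": 0,"claw": 0},{"rx": 0,"ry": -0.4,"rz": 0,"x": 0.07,"y": -0.119,"z": 0.01,"claw": 0},{"rx": 0,"ry": -0.4,"rz": 0,"x": 0.07,"y": -0.119,"z": 0.04,"claw": 0},{"rx": 0,"ry": -0.4,"rz": 0,"x": 0.07,"y": -0.119,"z": 0.07,"claw": 0},{"rx": 0,"ry": -0.4,"rz": 0,"x": 0.07,"y": -0.119,"z": 0.09,"claw": 0},{"rx": 0,"ry": -0.4,"rz": 0,"x": 0.07,"y": -0.119,"z": 0.09,"claw": 0}]}}

```text
time_s: 9.1
tcp_pos: [597.6, 0.3, 208.9]
tool_rot: [3.14, 0.017, 0.0]
ft_force: [-0.9, -0.5, -0.1]
width: -0.0
```

```bash
python3 go.py 603 16 190.5 0 603 33 192 0 603 49 187 0 603 62 176 0
python3 - <<'E'
from h import *
im,i=snap('wrist','w6.png'); c=proj(i,[[601.6,31,194],[601.6,40,150]]);print(c)
hsv=cv2.cvtColor(im,cv2.COLOR_RGB2HSV)
r=cv2.inRange(hsv,(0,150,60),(8,255,255))|cv2.inRange(hsv,(172,150,60),(180,255,255)); n,l,st,_=cv2.connectedComponentsWithStats(r); print([st[k].tolist() for k in range(1,n) if st[k,4]>80])
E
```

```text
at [5.976e+02 3.000e-01 2.089e+02] [1.799e+02 9.600e-01 1.000e-02] F [-0.9 -0.5 -0.1] w -0.0 t 9.1
rxyz [0.1  0.96 0.01] xyz [ 0.0057 -0.0158  0.0183]
at [5.976e+02 3.000e-01 2.089e+02] [1.799e+02 9.600e-01 1.000e-02] F [-0.9 -0.5 -0.1] w -0.0 t 9.1
rxyz [0.1  0.96 0.01] xyz [ 0.0057 -0.0328  0.0167]
at [5.976e+02 3.000e-01 2.089e+02] [1.799e+02 9.600e-01 1.000e-02] F [-0.9 -0.5 -0.1] w -0.0 t 9.1
rxyz [0.1  0.96 0.01] xyz [ 0.0058 -0.0488  0.0217]
at [5.976e+02 3.000e-01 2.089e+02] [1.799e+02 9.600e-01 1.000e-02] F [-0.9 -0.5 -0.1] w -0.0 t 9.1
rxyz [0.1  0.96 0.01] xyz [ 0.006  -0.0618  0.0327]
[[283.60164513 199.58093726]
 [283.0843594  169.69039143]]
[[266, 166, 48, 92, 2274]]
```

View pics/w6.png

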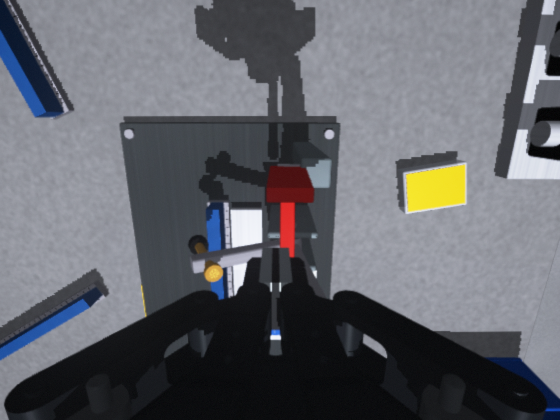

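The wrist view shows the red tab at px (266–314, 166–202) ahead (+y) of the closed fingertips at (275,250). The tab is centred near x = 604.

Call:
{"method": "carry_out", "body": {"increments": [{"rx": 0,"ry": 0.9,"rz": 0,"x": 0.006,"y": 0,"z": 0.01,"claw": 0},{"rx": 0,"ry": 0.9,"rz": 0,"x": 0.006,"y": 0,"z": 0.0185,"claw": 0},{"rx": 0,"ry": 0.9,"rz": 0,"x": 0.006,"y": -0.008,"z": 0.0185,"claw": 0},{"rx": 0,"ry": 0.9,"rz": 0,"x": 0.006,"y": -0.016,"z": 0.0185,"claw": 0},{"rx": 0,"ry": 0.9,"rz": 0,"x": 0.006,"y": -0.025,"z": 0.017,"claw": 0},{"rx": 0,"ry": 0.9,"rz": 0,"x": 0.006,"y": -0.033,"z": 0.017,"claw": 0},{"rx": 0,"ry": 0.9,"rz": 0,"x": 0.006,"y": -0.041,"z": 0.0185,"claw": 0},{"rx": 0,"ry": 0.9,"rz": 0,"x": 0.006,"y": -0.049,"z": 0.022,"claw": 0},{"rx": 0,"ry": 0.9,"rz": 0,"x": 0.006,"y": -0.056,"z": 0.027,"claw": 0},{"rx": 0,"ry": 0.9,"rz": 0,"x": 0.006,"y": -0.062,"z": 0.033,"claw": 0}]}}

```text
time_s: 9.98
tcp_pos: [605.3, 63.5, 178.9]
tool_rot: [3.141, -0.005, 0.001]
ft_force: [0.1, -0.5, 2.8]
width: -0.1
```

```bash
python3 go.py 603 62 176 0
python3 - <<'E'
from h import *
im,i=snap('wrist','w7.png'); im2,_=snap('scene','s7.png')
a=im2[130:260,200:340]; cv2.imwrite('pics/c7.png',np.hstack([cv2.resize(im,(400,300)),cv2.resize(a,(323,300),interpolation=cv2.INTER_CUBIC)])[:,:,::-1])
E
```

```text
at [605.3  63.5 178.9] [ 1.7995e+02 -2.8000e-01  4.0000e-02] F [ 0.1 -0.5  2.8] w -0.1 t 9.98
rxyz [ 0.05 -0.28  0.04] xyz [-0.0023  0.0015  0.0029]
```

View pics/c7.png

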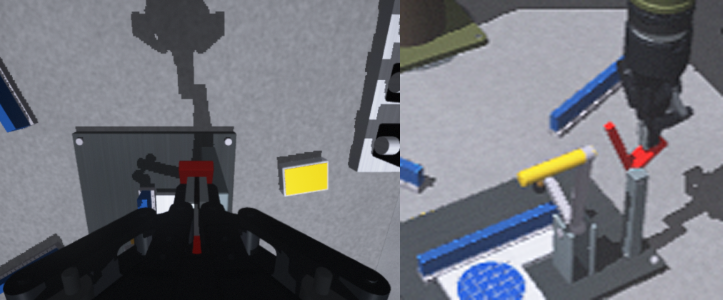

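The scene crop shows the catch arm standing up steeply and the tab laid over to the left. I push a bit further to be sure it is at its stop.

Call:
{"method": "carry_out", "body": {"increments": [{"rx": 0,"ry": 0,"rz": 0,"x": 0,"y": -0.001,"z": 0.003,"claw": 0},{"rx": 0,"ry": 0,"rz": 0,"x": 0,"y": -0.003,"z": 0.005,"claw": 0},{"rx": 0,"ry": 0,"rz": 0,"x": 0,"y": -0.004,"z": 0.006,"claw": 0},{"rx": 0,"ry": 0,"rz": 0,"x": 0,"y": -0.004,"z": 0.006,"claw": 0}]}}

```text
time_s: 10.42
tcp_pos: [604.4, 64.6, 175.0]
tool_rot: [3.135, -0.005, -0.0]
ft_force: [-5.4, -7.3, 18.7]
width: 0.2
```

```bash
python3 go.py 603 62 290 0
python3 - <<'E'
from h import *
im2,_=snap('scene','s8.png')
E
```

```text
at [604.4  64.6 175. ] [ 1.7963e+02 -2.8000e-01 -1.0000e-02] F [-5.4 -7.3 18.7] w 0.2 t 10.42
rxyz [ 0.37 -0.28 -0.01] xyz [-0.0009  0.0034 -0.115 ]
```

Call:
{"method": "carry_out", "body": {"increments": [{"rx": 0,"ry": 0,"rz": 0,"x": 0,"y": 0.0,"z": -0.04,"claw": 0},{"rx": 0,"ry": 0,"rz": 0,"x": 0,"y": 0.0,"z": -0.08,"claw": 0},{"rx": 0,"ry": 0,"rz": 0,"x": 0,"y": 0.0,"z": -0.12,"claw": 0},{"rx": 0,"ry": 0,"rz": 0,"x": 0,"y": 0.0,"z": -0.125,"claw": 0},{"rx": 0,"ry": 0,"rz": 0,"x": 0.01,"y": 0.04,"z": -0.125,"claw": 60},{"rx": 0,"ry": 0,"rz": 0,"x": 0.02,"y": 0.08,"z": -0.125,"claw": 60},{"rx": 0,"ry": 0,"rz": 0,"x": 0.024,"y": 0.12,"z": -0.125,"claw": 60},{"rx": 0,"ry": 0,"rz": 0,"x": 0.024,"y": 0.15,"z": -0.125,"claw": 60},{"rx": 0,"ry": 0,"rz": 0,"x": 0.024,"y": 0.15,"z": -0.125,"claw": 60},{"rx": 0,"ry": 0,"rz": 0,"x": 0.024,"y": 0.15,"z": -0.125,"claw": 60}]}}

```text
time_s: 11.3
tcp_pos: [627.5, -86.6, 300.1]
tool_rot: [3.136, -0.004, -0.004]
ft_force: [-0.5, 0.6, 0.2]
width: 51.1
```

```bash
cat > y.py <<'E'
from h import *
im,i=snap('wrist','w9.png'); print(proj(i,[[626.6,-85,228]]))
hsv=cv2.cvtColor(im,cv2.COLOR_RGB2HSV); b=cv2.inRange(hsv,(22,120,80),(35,255,255)); n,l,st,c=cv2.connectedComponentsWithStats(b)
for k in range(1,n):
    if st[k,4]>200:
        ys,xs=np.nonzero(l==k); print(st[k],cv2.minAreaRect(onz(i,np.c_[xs,ys],228)[:,:2].astype(np.float32)))
E
python3 y.py; python3 go.py 628 -85 209 0
python3 - <<'E'
from h import *
im,_=snap('scene','s9.png'); a=im[130:280,180:340]; cv2.imwrite('pics/c9.png',np.hstack([cv2.resize(cv2.imread('pics/w9.png'),(400,300)),cv2.resize(a,(320,300),interpolation=cv2.INTER_CUBIC)[:,:,::-1]]))
E
```

```text
[[273.88025991 217.22556248]]
[ 359   87   50   42 1632] ((701.06298828125, -7.1994524002075195), (32.41258239746094, 22.000516891479492), 9.95671272277832)
[ 266  168   25  104 2357] ((629.510986328125, -88.91607666015625), (81.72980499267578, 17.683547973632812), 89.29682922363281)
at [627.5 -85.3 300.3] [ 1.7969e+02 -2.3000e-01 -1.2000e-01] F [ 0.1 -0.5  0.6] w 51.1 t 11.35
rxyz [ 0.31 -0.23 -0.12] xyz [ 0.0001 -0.0008  0.0913]
```

View pics/c9.png

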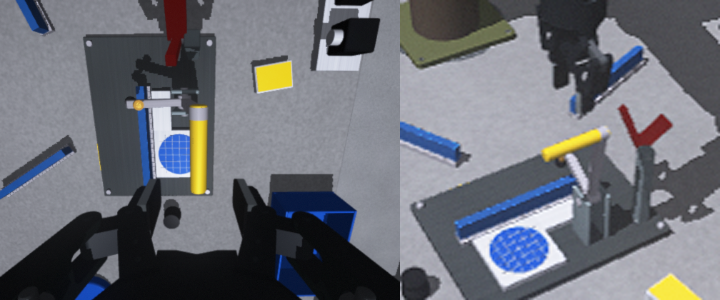

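The views show the catch fully over and staying there. The handle lies between the open fingers, axis at x = 629.5 and y -130 to -48.

Call:
{"method": "carry_out", "body": {"increments": [{"rx": 0.3,"ry": -0.2,"rz": 0,"x": 0.002,"y": 0.001,"z": 0.02,"claw": 60},{"rx": 0.3,"ry": -0.2,"rz": 0,"x": 0.002,"y": 0.001,"z": 0.045,"claw": 60},{"rx": 0.3,"ry": -0.2,"rz": 0,"x": 0.002,"y": 0.001,"z": 0.07,"claw": 60},{"rx": 0.3,"ry": -0.2,"rz": 0,"x": 0.002,"y": 0.001,"z": 0.09,"claw": 60},{"rx": 0.3,"ry": -0.2,"rz": 0,"x": 0.002,"y": 0.001,"z": 0.092,"claw": 60},{"rx": 0.3,"ry": -0.2,"rz": 0,"x": 0.002,"y": 0.001,"z": 0.092,"claw": 60},{"rx": 0.3,"ry": -0.2,"rz": 0,"x": 0.002,"y": 0.001,"z": 0.092,"claw": 60}], "force": 40}}

```text
time_s: 11.98
tcp_pos: [630.4, -85.0, 209.6]
tool_rot: [3.141, -0.002, 0.001]
ft_force: [0.2, 0.2, -0.4]
width: 51.3
```

```bash
python3 go.py 629.5 -85 209 0
```

```text
at [630.4 -85.  209.6] [ 1.7999e+02 -1.0000e-01  4.0000e-02] F [ 0.2  0.2 -0.4] w 51.3 t 11.98
rxyz [ 0.01 -0.1   0.04] xyz [-0.0009  0.      0.0006]
```

Call:
{"method": "carry_out", "body": {"increments": [{"rx": 0,"ry": 0,"rz": 0,"x": -0.001,"y": 0,"z": 0,"claw": 0},{"rx": 0,"ry": 0,"rz": 0,"x": -0.001,"y": 0,"z": 0,"claw": 0},{"rx": 0,"ry": 0,"rz": 0,"x": -0.001,"y": 0,"z": 0,"claw": 0},{"rx": 0,"ry": 0,"rz": 0,"x": -0.001,"y": 0,"z": 0,"claw": 0},{"rx": 0,"ry": 0,"rz": 0,"x": -0.001,"y": 0,"z": 0,"claw": 0},{"rx": 0,"ry": 0,"rz": 0,"x": -0.001,"y": 0,"z": 0,"claw": 0},{"rx": 0,"ry": 0,"rz": 0,"x": -0.001,"y": 0,"z": 0,"claw": 0}], "force": 50}}

```text
time_s: 12.57
tcp_pos: [629.8, -84.9, 211.4]
tool_rot: [3.141, -0.004, 0.001]
ft_force: [-2.3, 0.8, 5.6]
width: 16.7
```

```bash
python3 go.py 629.5 -85 209 0
```

```text
at [629.8 -84.9 211.4] [ 1.7999e+02 -2.3000e-01  4.0000e-02] F [-2.3  0.8  5.6] w 16.7 t 12.57
rxyz [ 0.01 -0.23  0.04] xyz [-0.0003  0.0001  0.0024]
```

The handle is gripped (width 16.7). Now I pull it along its arc.

Call:
{"method": "carry_out", "body": {"increments": [{"rx": 0,"ry": 0,"rz": 0,"x": -0.007,"y": 0,"z": -0.001,"claw": 0},{"rx": 0,"ry": 0,"rz": 0,"x": -0.014,"y": 0,"z": -0.0014,"claw": 0},{"rx": 0,"ry": 0,"rz": 0,"x": -0.021,"y": 0,"z": -0.0016,"claw": 0},{"rx": 0,"ry": 0,"rz": 0,"x": -0.028,"y": 0,"z": -0.0014,"claw": 0},{"rx": 0,"ry": 0,"rz": 0,"x": -0.035,"y": 0,"z": -0.001,"claw": 0},{"rx": 0,"ry": 0,"rz": 0,"x": -0.042,"y": 0,"z": 0,"claw": 0},{"rx": 0,"ry": 0,"rz": 0,"x": -0.049,"y": 0,"z": 0.0013,"claw": 0},{"rx": 0,"ry": 0,"rz": 0,"x": -0.056,"y": 0,"z": 0.003,"claw": 0},{"rx": 0,"ry": 0,"rz": 0,"x": -0.061,"y": 0,"z": 0.0045,"claw": 0},{"rx": 0,"ry": 0,"rz": 0,"x": -0.061,"y": 0,"z": 0.0045,"claw": 0}]}}

```text
time_s: 13.4
tcp_pos: [570.0, -84.8, 207.8]
tool_rot: [-3.141, -0.009, 0.001]
ft_force: [7.7, 2.3, 1.1]
width: 16.1
```

```bash
python3 go.py 567 -85 206 0
```

```text
at [570.  -84.8 207.8] [-1.7999e+02 -5.2000e-01  4.0000e-02] F [7.7 2.3 1.1] w 16.1 t 13.4
rxyz [-0.01 -0.52  0.04] xyz [-0.003   0.0002  0.0017]
```

Call:
{"method": "carry_out", "body": {"increments": [{"rx": 0,"ry": 0,"rz": 0,"x": -0.002,"y": 0,"z": 0.0005,"claw": 0},{"rx": 0,"ry": 0,"rz": 0,"x": -0.004,"y": 0,"z": 0.001,"claw": 0},{"rx": 0,"ry": 0,"rz": 0,"x": -0.005,"y": 0,"z": 0.001,"claw": 0},{"rx": 0,"ry": 0,"rz": 0,"x": -0.005,"y": 0,"z": 0.001,"claw": 0},{"rx": 0,"ry": 0,"rz": 0,"x": -0.005,"y": 0,"z": 0.001,"claw": 0}]}}

```text
time_s: 13.82
tcp_pos: [568.2, -84.7, 207.3]
tool_rot: [-3.141, -0.016, 0.001]
ft_force: [9.7, 2.2, -3.4]
width: 16.5
```

```bash
python3 go.py 567 -85 206 0
python3 - <<'E'
from h import *
im,i=snap('wrist','w10.png'); im2,_=snap('scene','s10.png')
hsv=cv2.cvtColor(im,cv2.COLOR_RGB2HSV); b=cv2.inRange(hsv,(100,120,40),(125,255,255)); n,l,st,c=cv2.connectedComponentsWithStats(b)
for k in range(1,n):
    if st[k,4]>200:
        ys,xs=np.nonzero(l==k); print(st[k],cv2.minAreaRect(onz(i,np.c_[xs,ys],53)[:,:2].astype(np.float32)))
a=im2[130:280,180:340]; cv2.imwrite('pics/c10.png',np.hstack([cv2.resize(im,(400,300)),cv2.resize(a,(400,375),interpolation=cv2.INTER_CUBIC)[:300]])[:,:,::-1])
E
```

```text
at [568.2 -84.7 207.3] [-1.7998e+02 -9.3000e-01  6.0000e-02] F [ 9.7  2.2 -3.4] w 16.5 t 13.82
rxyz [-0.02 -0.93  0.06] xyz [-0.0013  0.0003  0.0013]
[ 23   0  42  28 750] ((370.9922790527344, 75.63004302978516), (20.670686721801758, 32.275455474853516), 89.53981018066406)
[226 124  16  20 261] ((530.6746215820312, -25.61060905456543), (14.510135650634766, 17.620849609375), 0.007037750910967588)
[ 228  162   17   98 1308] ((530.6074829101562, -104.63895416259766), (103.99762725830078, 14.501266479492188), 89.74100494384766)
[297 209  23  12 206] ((604.44384765625, -106.78050994873047), (11.895983695983887, 23.128711700439453), 89.76886749267578)
[296 222  33  11 320] ((609.16162109375, -120.48298645019531), (11.102032661437988, 33.920379638671875), 89.71822357177734)
[   0  229  104   76 1480] ((323.17266845703125, -166.0377197265625), (154.27012634277344, 13.576330184936523), 31.537729263305664)
[296 234  35  21 367] ((610.8939208984375, -139.7825469970703), (22.991865158081055, 36.34560012817383), 89.70234680175781)
[ 440  302  120   97 7123] ((870.81396484375, -261.14385986328125), (91.28557586669922, 228.6167755126953), 57.482303619384766)
```

View pics/c10.png

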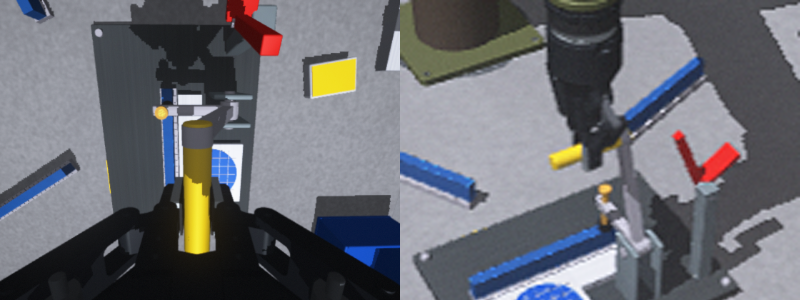

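The views show the lever pulled forward and the foot down on the rib. The catch is over and the straightedge is still flush (530.6 over its visible parts, yaw about -0.2°). I add a little more pull to confirm the stop.

Call:
{"method": "carry_out", "body": {"increments": [{"rx": 0,"ry": -0.9,"rz": 0,"x": -0.003,"y": 0,"z": 0.0,"claw": 0},{"rx": 0,"ry": -0.9,"rz": 0,"x": -0.005,"y": 0,"z": 0.0,"claw": 0},{"rx": 0,"ry": -0.9,"rz": 0,"x": -0.006,"y": 0,"z": 0.0,"claw": 0},{"rx": 0,"ry": -0.9,"rz": 0,"x": -0.006,"y": 0,"z": 0.0,"claw": 0},{"rx": 0,"ry": -0.9,"rz": 0,"x": -0.006,"y": 0,"z": 0.0,"claw": 0}]}}

```text
time_s: 14.33
tcp_pos: [566.8, -84.7, 207.1]
tool_rot: [-3.141, -0.009, 0.001]
ft_force: [14.6, 1.8, -8.8]
width: 16.1
```

```bash
python3 go.py 567 -85 206 0
```

```text
at [566.8 -84.7 207.1] [-1.7996e+02 -5.3000e-01  8.0000e-02] F [14.6  1.8 -8.8] w 16.1 t 14.33
rxyz [-0.04 -0.53  0.08] xyz [0.0002 0.0003 0.0011]
```

Run:
```python
from cell import env
print(env.finish_job()); s=env.sense(); print(s['time_s'],s['tcp_pos'],s['ft_force'],s['width'])
```

```text
the job is handed in; nothing more can be done
None
the job is handed in; nothing more can be done
```

I finished all the steps and handed the job in at about 14.3 s of the 64 s allowed. No verdict was reported.

- **Straightedge:** I gripped the leftmost one by its rib, brought it in low from the front under the foot, and pressed it against the bed and the chuck face before releasing it. After release its centre measured x 528.5, which matches where it met the chuck (528.6). Its yaw was 0.06° and its centre about 26 mm to the right of the fixture origin, inside the allowed range.
- **Catch:** I pushed it until it met its stop, with about 19 N on the tool. Later pictures showed it staying over.
- **Lever:** I pulled the handle about 63 mm, against about 62 mm expected for full travel. The force rose to about 15 N, more than the 2–9 N the spring takes, so I take it to be at its stop. The fingers were still holding the handle (width 16.1 mm) when I handed in.

**Disagreements and unmeasured points:**
- The last wrist picture put the straightedge at x 530.6, about 2 mm from the earlier reading. That is within the camera calibration error.
- The bed touched about 2 mm higher than I had worked out.
- The foot's force on the straightedge was not measured directly. I saw only that the foot was down on the rib.
- I took no separate check of the bystanders after the moves. The later pictures showed nothing out of place.

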